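# Clip the teak cover onto the ice tray

## Task

Fit the pale teak cover back on the steel ice tray: set it down over the four white snap posts so that each stands in its slot, and let go of the handle. Then press the cover down beside one corner after another until all four posts have clicked through and it sits fully home on each. Never push with more than 28 N, or a post may crack, and leave everything standing around it undisturbed.

Things in the scene. Friction and masses are not known exactly. Their poses are not given: they have to be found in the camera images.
- tray: Shallow steel ice tray screwed to the trolley top, 138 mm (its x) by 192 mm (its y), walls 15 mm high. Origin: centre of its underside. At x = +-55, y = +-82 mm in its frame stand four grey round pillars, 25 mm across, their tops (seats) 30 mm above the trolley, each with a white split snap post on it.
- tray_seat (a point): Centre of the tray, level with the four seats, 30 mm above the trolley; axes as the tray's. Each post rises 16 mm above its seat: two springy barbed prongs, 21 mm across at the barbs (6 mm up), 13 mm at the top; they guide a slot that is up to 2 mm off. Rubber bushes let each post sink some mm under load (2 N to start, then 1.1 N per mm) before it bottoms hard.
- cover: Loose pale teak-slatted cover, 148 mm (its x) by 200 mm (its y), 8 mm thick, about 0.26 kg, bow handle in the middle. Origin: centre of its underside. Fits either way round. A post clicks through at 8 to 20 N pushed beside its slot (55 mm from the centre line in x, 54 mm in y is a good spot), after sinking; all four at once need too much. Do neighbouring corners in turn. Clicked corners spring back up.
- cover_grip (a point): Centre of the cover's steel handle bar, 38 mm above the cover's underside. The bar runs 70 mm along the cover's y, is 10 mm wide (x) and 9 mm high, with 25 mm free under it. Axes as the cover's.
- slot_a (a point): Centre of slot a, level with the cover's top face, at (+55, +82) mm in the cover's frame. A 26 mm square recess in the wood shows a dark steel keeper plate with a slot 13 mm (cover x) by 17 mm (cover y). Fully home it lies 8 mm above tray_seat; resting on its barb, not yet clicked, about 18 mm.
- slot_b (a point): Centre of slot b, level with the cover's top face, at (+55, -82) mm in the cover's frame. A 26 mm square recess in the wood shows a dark steel keeper plate with a slot 13 mm (cover x) by 17 mm (cover y). Fully home it lies 8 mm above tray_seat; resting on its barb, not yet clicked, about 18 mm.
- slot_c (a point): Centre of slot c, level with the cover's top face, at (-55, -82) mm in the cover's frame. A 26 mm square recess in the wood shows a dark steel keeper plate with a slot 13 mm (cover x) by 17 mm (cover y). Fully home it lies 8 mm above tray_seat; resting on its barb, not yet clicked, about 18 mm.
- slot_d (a point): Centre of slot d, level with the cover's top face, at (-55, +82) mm in the cover's frame. A 26 mm square recess in the wood shows a dark steel keeper plate with a slot 13 mm (cover x) by 17 mm (cover y). Fully home it lies 8 mm above tray_seat; resting on its barb, not yet clicked, about 18 mm.
- glass: Stemless smoky grey glass, 84 mm across, 98 mm high, between the robot and the work. Bystander. Origin: centre of its underside.
- jigger: Double-cone steel jigger, 46 mm across, 85 mm high, beyond the work. Bystander. Origin: centre of its underside.
- ice_bucket: Frosted glass ice bucket with a steel flip-top lid, shut, 154 mm across, 180 mm high, at the right. Bystander. Origin: centre of its underside.
- citrus_press: Wooden citrus press at the left, base 260 x 75 mm, 75 mm high; its hinged lever lies open past the far end (470 mm long and up to 180 mm high with it). Bystander. Origin: centre of its underside.
Not all that is in view belongs to the job. Several things look just like the tray: the one meant starts farthest from the robot's base.

How it is judged:
By the outcome, as a careful person would: the job done as asked, in the order asked, and still so for the second after the job is handed in, with the robot touching nothing.
It also fails if it takes over 72 s, if anything falls off the work surface, if the arm or the gripper's body presses on something with over 40 N, if the wrist force passes 120 N, or if a joint passes its speed limit or range.

## Robot

A 6-joint arm with a two-finger parallel gripper is mounted at the origin on the work surface. World frame = base frame: x ahead of the robot, y to its left, z up, the work surface at z = 0. Lengths are in m, angles in rad, forces in N, time in s.
With the tool pointing down it reaches from about 0.3 to 0.75 m from the base axis. Payload 8.5 kg.
Tool frame: the origin (TCP) lies midway between the tips of the shut fingers; the grasp point (between the pads) lies 19 mm behind it; x points along the fingers, z is the direction in which the jaws open and shut, and the axes are right-handed (so a half turn about x gives the same grasp; the last joint's range is limited). The gripper opens to 85 mm and grips with 20 to 120 N. Pads are 22 mm wide; open, the fingers measure 114 mm over their backs; the gripper's body (76 mm by 85 mm) begins 54 mm behind the grasp point. The pads swing forward as they close: fully open they stand 13 mm farther back than shut.
Start: joints at [0.923, 0.381, 1.297, -0, 1.464, -0.215], TCP at [0.231, 0.499, 0.231] pointing down, gripper open.
Joint ranges: [-3.11, 3.11], [-0.89, 2.33], [0.22, 2.48], [-1.42, 4.56], [0.17, 2.85], [-2.88, 2.88]. Speed limits (rad/s): [2.39, 2.39, 3.14, 3.14, 3.14, 3.14].

## Interface

Orientations are given as [roll, pitch, yaw] about the fixed x, y, z axes, in that order (R = Rz(yaw) Ry(pitch) Rx(roll)).
In Python, from workcell import read_state, camera, camera_info, order, look_for gives the robot as it stands.
- The arm moves only by the tool step_arm, never from a script. Its argument "motion" is a list of rows, each a list of 5 numbers: the shift along the tool's x, y, z in cm, then the turn about the tool's x in rad, then the finger opening in cm, from 0 to 8.54. A call has 1 to 8 rows; each row shifts and turns the commanded pose from where the row before left it, along the tool's axes as they then stand; what a row does not reach is not made up. A row lasts 1/8 s, in which the tool goes at most 62.5 mm and 10.7 degrees, less where a joint would pass 70% of its speed; a pose out of reach is approached as far as the arm can. A call with a gripper value outside its range is refused whole. The fingers move at their own pace and stop on an object; "newtons" is the grip in N (left out, the last holds). Time passes only in rows, so rows that do not move let the fingers close. It gives the time, the measured TCP pose, the force and the opening at its end, in the units of the state.
- read_state(): the state, without advancing time (a new reading comes with each control period).
- camera(name): name is "side" or "top"; returns (picture, depth): 384x512x3 uint8, red, green, blue; 384x512 float32, m along the optical axis (not along the pixel's ray), 0 where there is no reading.
- camera_info(name): a dict with "K" (3x3 intrinsics, pixels), "k1" (the pictures are not rectified: a ray, as slopes to the right and down, at radius r is drawn at 1 + k1 r^2 times it, then the intrinsics apply), "view" (4x4, takes a point from world to camera coordinates). Camera axes: x right, y up, looking along -z (the intrinsics and any distortion apply to the point x, -y, -z); pixel columns grow to the right and rows downward; lengths in m; the calibration is good to about 2 mm. A picture is of the moment at which its call begins. camera_info takes no time and is no camera call.
- order.sign_off(): hands the job in, once; it reports no verdict.
Trained networks look in the newest picture that a camera, given by its name, has taken for a name from the list of things; names that differ only in an ending like _2 or _b are one class to them, and where a whole thing is asked for, a point or a joint stands for the part that bears it (a point fixed in the world has none). Each returns a list of dicts, best first, with "confidence" (0 to 1); they miss things now and then, are a little off and sometimes report something else, mostly with a low value. They report only what shows in the picture. A call takes as long as a camera call. They do not tell look-alikes from the thing itself.
- look_for(query, camera): "extent" ([left, top, right, bottom] in pixels, round what is visible of it).
The state is a dict: "time": time; "joints": joint angles; "dq": joint speeds; "effort": joint torques, N m; "tool_pos": TCP position; "eef_rot": TCP orientation; "force": force on the tool from outside, world axes, zero at the start; "moment": the same for the moment, N m; "grip_width": finger opening in m.
Only numpy, scipy, OpenCV 4.12 (cv2) and the standard library are available. Lean on these libraries where they do the work, as an engineer would, in place of code of your own. Each camera call takes 0.05 s, during which the arm holds its last target.

## Working session

There is one attempt and no reset: what is moved stays moved. The work goes in short steps, Python scripts to look and compute and a tool call to move; the robot and the scene stay as the last step left them, time stands still between calls to the robot, and variables do not carry over. Pictures are saved under pics/ and viewed, and the job is handed in when it is done.

Besides the shell and the picture viewer there is one more tool, called as a command line: name --pt "numbers of a row" for each row, then --argument value for the rest. step_arm: Moves the arm, as the interface text tells. Its arguments: {"type":"object","properties":{"motion":{"type":"array","items":{"type":"array","items":{"type":"number"}}},"newtons":{"type":"number"}},"required":["motion"]}

```bash
mkdir -p pics; ls
cat > h.py <<'E'
import numpy as np, cv2
from workcell import read_state, camera, camera_info, order, look_for
def snap(n,f):
    p,d=camera(n); cv2.imwrite('pics/'+f+'.png',p[:,:,::-1]); np.savez('pics/'+f+'.npz',p=p,d=d); return p,d
def w(n,u,v,d=None,z=None):
    I=camera_info(n);K=np.array(I['K']);V=np.array(I['view']);k=I['k1']
    x=(u-K[0,2])/K[0,0];y=(v-K[1,2])/K[1,1]
    rd=np.hypot(x,y);r=rd
    for _ in range(20): r=rd/(1+k*r*r)
    s=r/rd if rd>0 else 1
    x*=s;y*=s
    R=V[:3,:3];t=V[:3,3]
    ray=R.T@np.array([x,-y,-1]);c=-R.T@t
    if d is None: d=(z-c[2])/ray[2]
    return c+ray*d
def px(n,P):
    I=camera_info(n);K=np.array(I['K']);V=np.array(I['view']);k=I['k1']
    c=V[:3,:3]@np.array(P)+V[:3,3];x=c[0]/-c[2];y=-c[1]/-c[2]
    f=1+k*(x*x+y*y);return K[0,0]*x*f+K[0,2],K[1,1]*y*f+K[1,2]
E
python3 - <<'E'
from h import *
for n in('side','top'):
    snap(n,n+'0')
    I=camera_info(n);V=np.array(I['view']);print(n,I['K'],I['k1'],-V[:3,:3].T@V[:3,3],V[:3,:3].round(2).tolist())
    for q in('tray','cover','cover_grip','slot_a','glass','jigger','ice_bucket','citrus_press'):
        print(q,[(np.round(o['extent']).tolist(),round(o['confidence'],2)) for o in look_for(q,n)])
print(read_state())
E
```

```text
pics
side [[469.38825056   0.         248.76391255]
 [  0.         469.38825056 186.97043655]
 [  0.           0.           1.        ]] 0.004536629057202347 [ 0.21950525 -1.01778599  0.9762047 ] [[0.96, -0.26, 0.02], [0.16, 0.63, 0.76], [-0.21, -0.73, 0.65]]
tray [([140.0, 132.0, 198.0, 182.0], 0.95), ([168.0, 230.0, 230.0, 306.0], 0.78), ([254.0, 214.0, 319.0, 278.0], 0.64)]
cover [([218.0, 146.0, 281.0, 184.0], 0.81)]
cover_grip [([217.0, 146.0, 278.0, 185.0], 0.96)]
slot_a [([220.0, 146.0, 277.0, 190.0], 0.72)]
glass [([194.0, 179.0, 225.0, 219.0], 0.89), ([217.0, 146.0, 277.0, 187.0], 0.41), ([256.0, 211.0, 318.0, 276.0], 0.35)]
jigger [([303.0, 168.0, 320.0, 196.0], 0.61)]
ice_bucket [([208.0, 292.0, 290.0, 384.0], 0.78)]
citrus_press [([150.0, 73.0, 257.0, 135.0], 0.9), ([304.0, 171.0, 318.0, 194.0], 0.41)]
top [[364.49237122   0.         251.95387014]
 [  0.         364.49237122 194.40949695]
 [  0.           0.           1.        ]] -0.025515746843763003 [0.45592809 0.01323322 1.13948083] [[-0.03, -1.0, -0.0], [1.0, -0.03, 0.04], [-0.04, -0.0, 1.0]]
tray [([280.0, 147.0, 35
[... 499 characters left out ...]
ss [([63.0, 128.0, 114.0, 277.0], 0.72)]
{'time': 0.9, 'joints': array([ 9.22686203e-01,  3.80608653e-01,  1.29741752e+00, -3.12163722e-05,
        1.46361291e+00, -2.15315979e-01]), 'dq': array([-8.38864137e-04,  1.01637636e-03, -3.68264314e-05,  1.09859244e-03,
       -8.74796988e-04, -5.29296098e-04]), 'effort': array([-1.09067561e-03, -4.48328090e+01, -2.31456667e+01, -1.82969334e-04,
        5.62579153e-04,  1.89435633e-05]), 'tool_pos': array([0.23067468, 0.49925701, 0.23131183]), 'eef_rot': array([-2.76767536,  1.57074048, -1.62966983]), 'force': array([ 1.09482617,  0.33736381, -0.30332368]), 'moment': array([ 0.04117748, -0.00454529, -0.00605404]), 'grip_width': 0.08535323971891381}
```

View pics/top0.png

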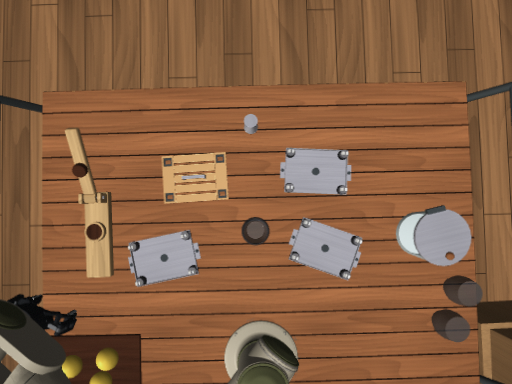

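View pics/side0.png

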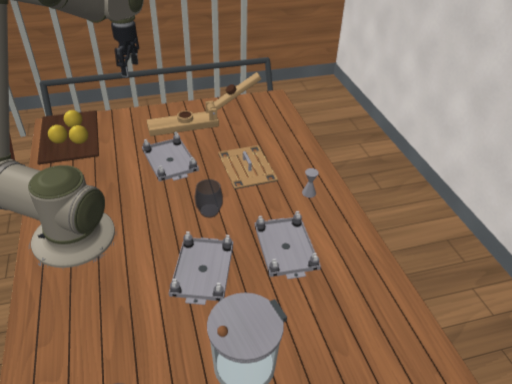

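Run:
```python
import cv2
a=cv2.imread('pics/top0.png')[135:300,110:380]
cv2.imwrite('pics/c0.png',cv2.resize(a,(795,486),interpolation=cv2.INTER_CUBIC))
a=cv2.imread('pics/side0.png')[120:310,130:330]
cv2.imwrite('pics/c1.png',cv2.resize(a,(600,570),interpolation=cv2.INTER_CUBIC))
```

```text
(no output)
```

View pics/c0.png

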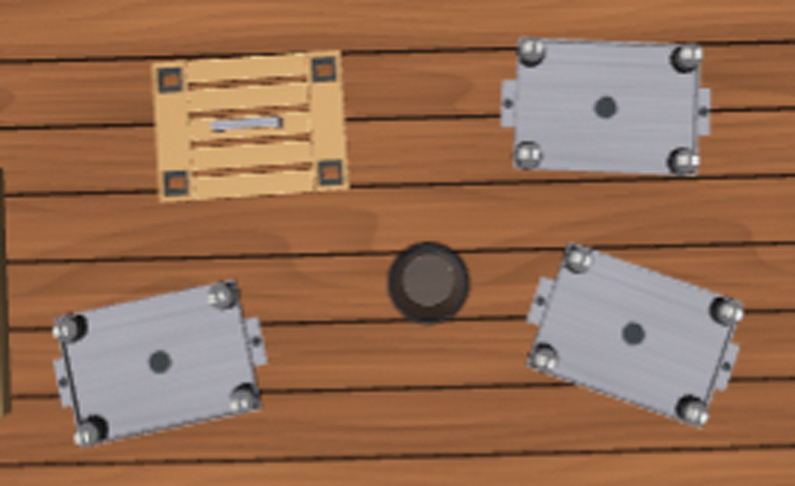

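View pics/c1.png

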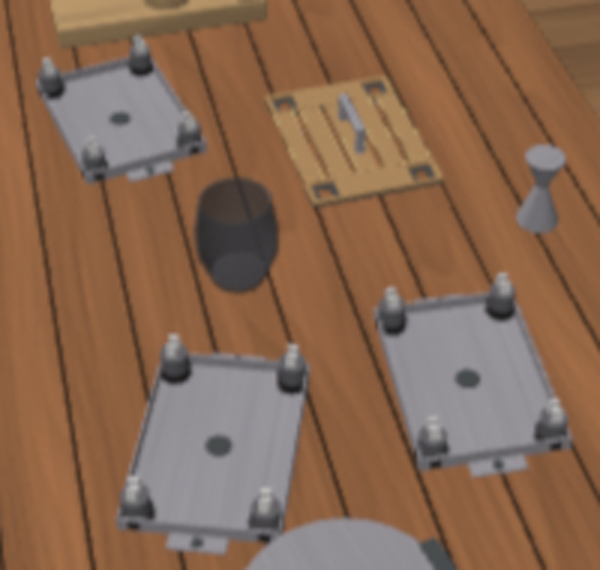

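Run:
```python
from h import *
for n in('top','side'):
    d=np.load(f'pics/{n}0.npz')['d']
    print(n,(d==0).mean())
for u,v in((316,172),(326,248),(164,258)):
    P=w('top',u,v,z=0.003);print(u,v,P.round(4),np.hypot(*P[:2]))
d=np.load('pics/top0.npz')['d']
np.set_printoptions(linewidth=250)
def hmap(n,f,u0,u1,v0,v1):
    d=np.load(f)['d'];return np.array([[w(n,u,v,d=d[v,u])[2]*1000 for u in range(u0,u1)] for v in range(v0,v1)]).round().astype(int)
print(hmap('top','pics/top0.npz',278,355,145,199)[::2,::2])
print(hmap('top','pics/top0.npz',160,232,150,206)[::2,::2])
```

```text
top 0.0038553873697916665
side 0.0038553873697916665
316 172 [ 0.5677 -0.1875  0.003 ] 0.5978658757149122
326 248 [ 0.3302 -0.2109  0.003 ] 0.3918584059713017
164 258 [0.312  0.2929 0.003 ] 0.4279938116303544Traceback (most recent call last):
  File "<stdin>", line 11, in <module>
  File "<stdin>", line 10, in hmap
  File "h.py", line 6, in w
    I=camera_info(n);K=np.array(I['K']);V=np.array(I['view']);k=I['k1']
ValueError: time passes only in moves, steps and waits
```

Run:
```python
import cv2
p=cv2.imread('pics/top0.png')
a=p[140:205,275:360]
cv2.imwrite('pics/c2.png',cv2.resize(a,(765,585),interpolation=cv2.INTER_CUBIC))
a=p[145:210,155:240]
cv2.imwrite('pics/c3.png',cv2.resize(a,(765,585),interpolation=cv2.INTER_CUBIC))
p=cv2.imread('pics/side0.png')
a=p[205:285,245:330]
cv2.imwrite('pics/c4.png',cv2.resize(a,(595,560),interpolation=cv2.INTER_CUBIC))
```

```text
(no output)
```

View pics/c2.png

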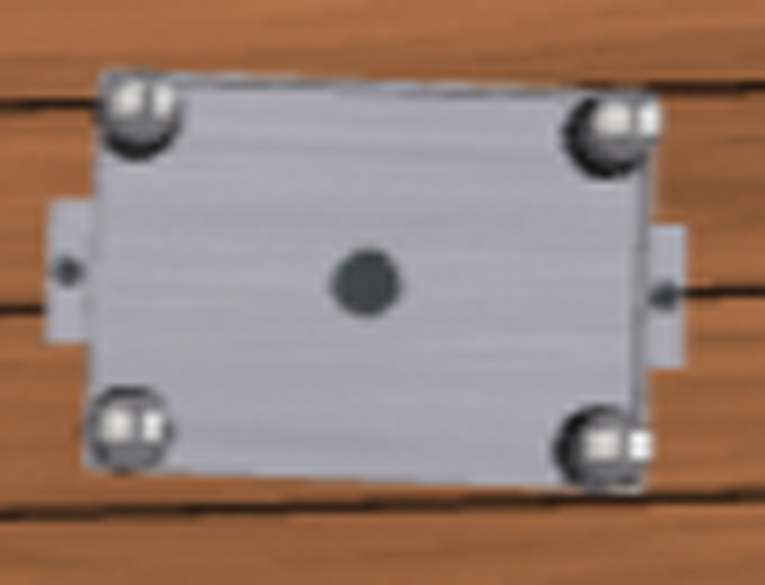

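View pics/c3.png

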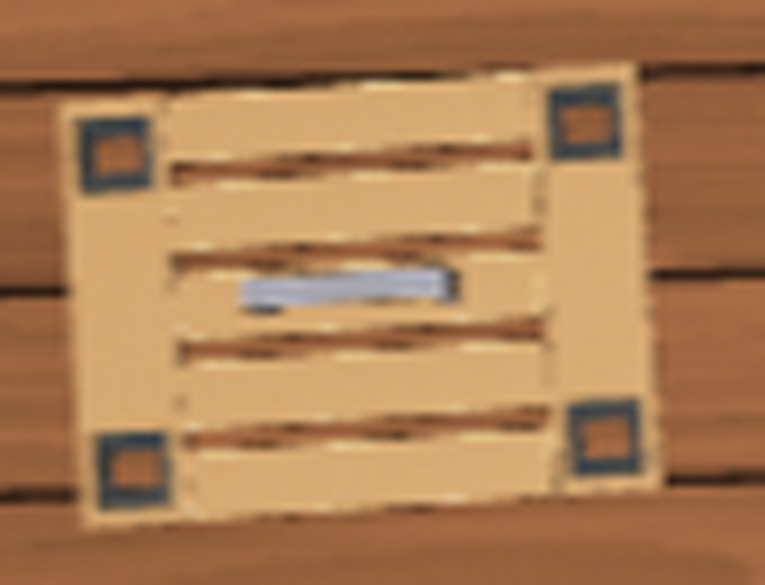

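View pics/c4.png

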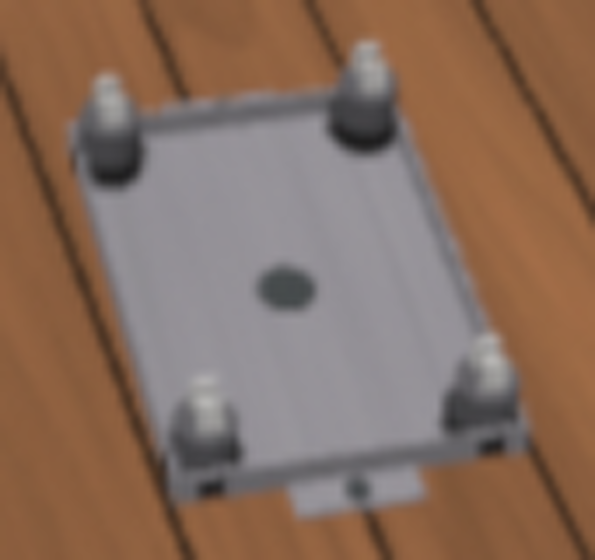

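```bash
cat >> h.py <<'E'
_ci={}
_c0=camera_info
def camera_info(n):
    if n not in _ci: _ci[n]=_c0(n)
    return _ci[n]
from scipy.optimize import least_squares
def fit(obs,x0,yw=None):
    # obs: (cam, local xyz, uv); pose x,y,yaw,(z fixed)
    def res(q,full=False):
        c,s=np.cos(q[2]),np.sin(q[2]);r=[]
        for n,L,uv in obs:
            P=[q[0]+c*L[0]-s*L[1],q[1]+s*L[0]+c*L[1],L[2]]
            r+=list(np.array(px(n,P))-uv)
        return np.array(r)
    s=least_squares(res,x0,loss='soft_l1');return s.x,res(s.x).reshape(-1,2)
E
python3 - <<'E'
from h import *
T=lambda U,V:np.array([(U+.5)/9-.5+275,(V+.5)/9-.5+140])
S=lambda U,V:np.array([(U+.5)/7-.5+245,(V+.5)/7-.5+205])
C=lambda U,V:np.array([(U+.5)/9-.5+155,(V+.5)/9-.5+145])
z=.046
# world x is up in the image, y left.
P={'TL':(.055,.082,z),'TR':(.055,-.082,z),'BL':(-.055,.082,z),'BR':(-.055,-.082,z)}
top=[('top',P['TL'],T(144,102)),('top',P['TR'],T(631,118)),('top',P['BL'],T(134,425)),('top',P['BR'],T(620,444)),('top',(0,0,.002),T(367,284))]
# side: near-left of picture = robot side(-x); up = +y
side=[('side',P['BL'],S(108,85)),('side',P['TL'],S(369,52)),('side',P['BR'],S(206,385)),('side',P['TR'],S(489,347)),('side',(0,0,.002),S(287,289))]
for o in(top,side,top+side):
    q,r=fit(o,[.57,-.19,0]);print('tray',q.round(4),np.abs(r).max(),r.round(1).tolist())
z=.008
k=[('top',(.055,.082,z),C(115,155)),('top',(.055,-.082,z),C(585,121)),('top',(-.055,.082,z),C(133,470)),('top',(-.055,-.082,z),C(604,437)),('top',(0,0,.0425),C(347,289))]
q,r=fit(k,[.57,.19,0]);print('cover',q.round(4),r.round(1).tolist())
d=np.load('pics/top0.npz')['d']
for (u,v) in((190,165),(170,175),(222,190)): print(w('top',u,v,d=d[v,u]))
d=np.load('pics/side0.npz')['d']
print(w('side',250,160,d=d[160,250]), w('side',262,182,d=d[182,262]))
for u,v in((255,231),(251,123)): print('glass/jigger',w('top',u,v,z=.09))
print(w('top',434,236,z=.18))
E
```

```text
tray [ 0.5702 -0.1838 -0.0627] 0.6211135718073706 [[0.0, -0.3], [0.1, -0.1], [-0.0, 0.2], [0.4, 0.1], [-0.6, 0.1]]
tray [ 0.5697 -0.1842 -0.0659] 0.41837401038321786 [[0.2, -0.0], [0.1, -0.1], [-0.1, 0.4], [0.1, -0.1], [-0.4, -0.3]]
tray [ 0.57   -0.1839 -0.0644] 0.5651523483595611 [[0.1, -0.3], [0.2, 0.1], [-0.0, 0.2], [0.4, 0.2], [-0.6, 0.2], [0.2, -0.1], [0.1, -0.2], [0.1, 0.3], [0.2, -0.2], [-0.3, -0.4]]
cover [0.56   0.1921 0.0433] [[-0.0, -0.0], [0.1, 0.1], [0.1, 0.1], [0.3, 0.1], [-0.4, -0.2]]
[0.59869643 0.20479564 0.01277402]
[0.56975302 0.26891931 0.00692828]
[0.51891063 0.10789218 0.0022705 ]
[0.562036   0.16371963 0.04832579] [0.58454866 0.095715   0.00486005]
glass/jigger [0.3937849  0.00851036 0.09      ]
glass/jigger [0.70693818 0.01198639 0.09      ]
[ 0.37328742 -0.46265672  0.18      ]
```

Run:
```python
import cv2
p=cv2.imread('pics/side0.png')
a=p[138:198,210:295]
cv2.imwrite('pics/c5.png',cv2.resize(a,(765,540),interpolation=cv2.INTER_CUBIC))
```

```text
(no output)
```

View pics/c5.png

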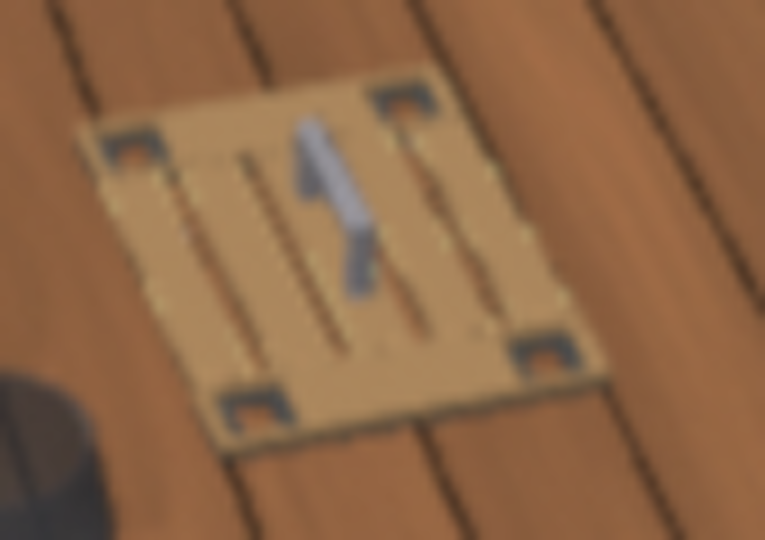

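```bash
cat >> h.py <<'E'
from scipy.spatial.transform import Rotation as Ro
def plan(x,y,z,yaw):
    """target: tool z axis along yaw direction or opposite, TCP at x,y,z; prints shift in current tool axes (cm) and turn"""
    s=read_state();R=Ro.from_euler('xyz',s['eef_rot']).as_matrix()
    d=R.T@(np.array([x,y,z])-s['tool_pos'])*100
    a=np.arctan2(R[1,2],R[0,2]);
    # turning about tool x (down) by +t lowers yaw by t
    t=-(yaw-a);t=(t+np.pi/2)%np.pi-np.pi/2
    print('t',round(s['time'],2),'pos',s['tool_pos'].round(4),'x-axis',R[:,0].round(3),'zaxis yaw',round(a,4),'shift cm',d.round(3),'turn',round(t,4),'q6',round(s['joints'][5],3),'F',s['force'].round(1),'w',round(s['grip_width'],4))
E
python3 - <<'E'
from h import *
plan(.560,.192,.12,.0433)
print(Ro.from_euler('xyz',read_state()['eef_rot']).as_matrix().round(3))
E
```

```text
t 0.9 pos [0.2307 0.4993 0.2313] x-axis [-0. -0. -1.] zaxis yaw 1.138 shift cm [ 11.133 -42.782 -14.08 ] turn 1.0947 q6 -0.215 F [ 1.1  0.3 -0.3] w 0.0854
[[-0.    -0.908  0.419]
 [-0.     0.419  0.908]
 [-1.    -0.    -0.   ]]
```

step_arm --pt "0 -5.35 -1.76 0 8.5" --pt "0 -5.35 -1.76 0 8.5" --pt "0 -5.35 -1.76 0 8.5" --pt "0 -5.35 -1.76 0 8.5" --pt "0 -5.35 -1.76 0 8.5" --pt "0 -5.35 -1.76 0 8.5" --pt "0 -5.35 -1.76 0 8.5" --pt "0 -5.35 -1.76 0 8.5" --newtons 50

```text
time: 1.9
tool_pos: [0.5614, 0.1905, 0.2314]
eef_rot: [-0.656, 1.571, 0.482]
force: [-0.6, 0.9, -0.4]
grip_width: 0.085
```

step_arm --pt "0 0 0 0.18 8.5" --pt "0 0 0 0.18 8.5" --pt "0 0 0 0.18 8.5" --pt "0 0 0 0.18 8.5" --pt "0 0 0 0.18 8.5" --pt "0 0 0 0.18 8.5" --pt "0 0 0 0 8.5"

```text
time: 2.78
tool_pos: [0.5602, 0.192, 0.2313]
eef_rot: [3.127, 1.571, -3.097]
force: [0.0, 0.3, -0.3]
grip_width: 0.0848
```

Run:
```python
from h import *
plan(.560,.192,.12,.0433)
```

```text
t 2.77 pos [0.5602 0.192  0.2313] x-axis [-0. -0. -1.] zaxis yaw 0.0596 shift cm [ 1.1129e+01  5.0000e-03 -1.4000e-02] turn 0.0163 q6 0.071 F [ 0.   0.3 -0.3] w 0.0848
```

step_arm --pt "5 0 0 0.016 8.5" --pt "5 0 0 0 8.5" --pt "5 0 0 0 8.5" --pt "4 0 0 0 8.5" --pt "2 0 0 0 8.5" --pt "0 0 0 0 8.5"

```text
time: 3.52
tool_pos: [0.5595, 0.1918, 0.0201]
eef_rot: [-3.052, 1.568, -3.007]
force: [-0.3, -0.1, -0.6]
grip_width: 0.0852
```

Run:
```python
from h import *
plan(.560,.192,.0195,.0433)
snap('side','s1')
a=cv2.imread('pics/s1.png')[100:210,190:310]
cv2.imwrite('pics/s1c.png',cv2.resize(a,None,fx=5,fy=5,interpolation=cv2.INTER_CUBIC))
```

```text
t 3.52 pos [0.5595 0.1918 0.0201] x-axis [-0.003 -0.    -1.   ] zaxis yaw 0.0452 shift cm [0.06  0.014 0.05 ] turn 0.0019 q6 0.085 F [-0.3 -0.1 -0.6] w 0.0852
```

View pics/s1c.png

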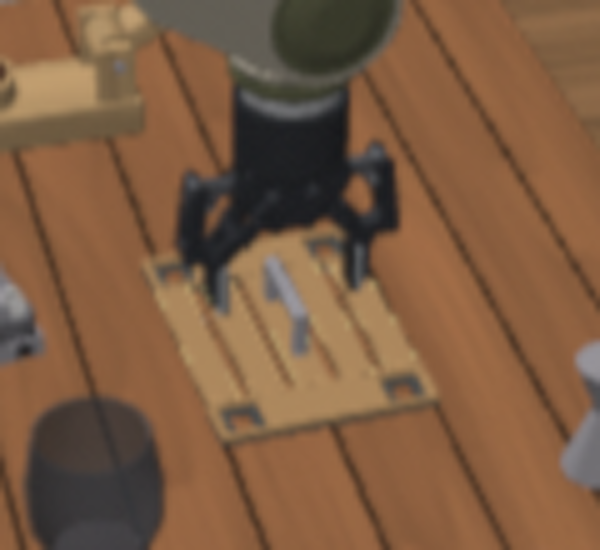

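The jaws straddle the handle, which sits about (245,158) in the full picture. I'm closing them.

step_arm --pt "0 0 0 0 0" --pt "0 0 0 0 0" --pt "0 0 0 0 0" --pt "0 0 0 0 0" --pt "0 0 0 0 0" --pt "0 0 0 0 0" --newtons 60

```text
time: 4.32
tool_pos: [0.5602, 0.192, 0.0217]
eef_rot: [-0.042, 1.57, -0.0]
force: [-1.3, -0.2, 5.6]
grip_width: 0.0086
```

step_arm --pt "-1 0 0 0 0" --pt "-2 0 0 0 0" --pt "-4 0 0 0 0" --pt "-4 0 0 0 0" --pt "0 0 0 0 0"

```text
time: 4.95
tool_pos: [0.5613, 0.1922, 0.1344]
eef_rot: [0.094, 1.565, 0.136]
force: [-0.1, -0.8, -3.9]
grip_width: 0.0086
```

Run:
```python
from h import *
plan(.57,-.1839,.15,-.0644)
snap('side','s2')
a=cv2.imread('pics/s2.png')[80:210,190:310]
cv2.imwrite('pics/s2c.png',cv2.resize(a,None,fx=4.5,fy=4.5,interpolation=cv2.INTER_CUBIC))
```

```text
t 4.95 pos [0.5613 0.1922 0.1344] x-axis [ 0.006  0.001 -1.   ] zaxis yaw 0.0421 shift cm [ -1.588 -37.609  -0.707] turn 0.1065 q6 0.088 F [-0.1 -0.8 -3.9] w 0.0086
```

View pics/s2c.png

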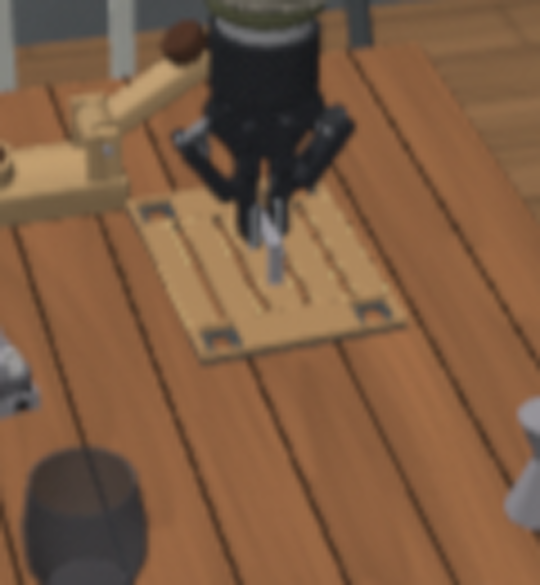

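step_arm --pt "0 -3 0 0.03 0" --pt "0 -5.5 0 0.03 0" --pt "0 -5.5 0 0.03 0" --pt "0 -5.5 0 0.016 0" --pt "0 -5.5 0 0 0" --pt "0 -5.5 0 0 0" --pt "0 -5.5 0 0 0" --pt "0 -1.6 0 0 0"

```text
time: 6.0
tool_pos: [0.5458, -0.1862, 0.1295]
eef_rot: [2.787, 1.568, 2.719]
force: [0.3, 0.3, -1.9]
grip_width: 0.0085
```

step_arm --pt "0 0 0 0 0" --pt "0 0 0 0 0"

```text
time: 6.25
tool_pos: [0.5468, -0.182, 0.1308]
eef_rot: [2.418, 1.569, 2.356]
force: [0.1, 1.2, -2.1]
grip_width: 0.0087
```

Run:
```python
from h import *
plan(.57,-.1839,.09,-.0644)
```

```text
t 6.25 pos [ 0.5468 -0.182   0.1308] x-axis [-0.001  0.001 -1.   ] zaxis yaw -0.0626 shift cm [ 4.076 -0.053  2.335] turn 0.0018 q6 -0.464 F [ 0.1  1.2 -2.1] w 0.0087
```

step_arm --pt "0.5 0 1.2 0 0" --pt "2 0 1.13 0.002 0" --pt "1.5 -0.05 0 0 0" --pt "0 0 0 0 0" --pt "0 0 0 0 0"

```text
time: 6.88
tool_pos: [0.5702, -0.1855, 0.0918]
eef_rot: [-0.411, 1.57, -0.476]
force: [0.6, -0.4, -2.9]
grip_width: 0.0085
```

Run:
```python
from h import *
plan(.57,-.1839,.09,-.0644)
snap('side','s3');snap('top','t3')
a=cv2.imread('pics/s3.png')[185:290,235:340]
cv2.imwrite('pics/s3c.png',cv2.resize(a,None,fx=5.6,fy=5.6,interpolation=cv2.INTER_CUBIC))
a=cv2.imread('pics/t3.png')[140:205,270:365]
cv2.imwrite('pics/t3c.png',cv2.resize(a,None,fx=8,fy=8,interpolation=cv2.INTER_CUBIC))
```

```text
t 6.88 pos [ 0.5702 -0.1855  0.0918] x-axis [ 0.001 -0.    -1.   ] zaxis yaw -0.0658 shift cm [ 0.183  0.158 -0.03 ] turn -0.0014 q6 -0.446 F [ 0.6 -0.4 -2.9] w 0.0085
```

View pics/s3c.png

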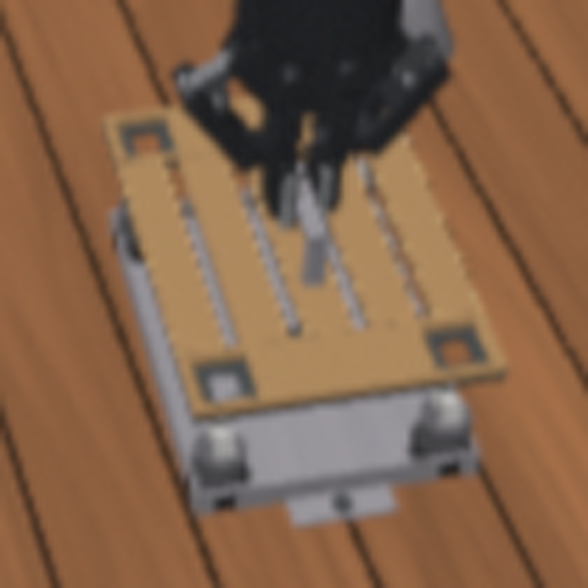

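View pics/t3c.png

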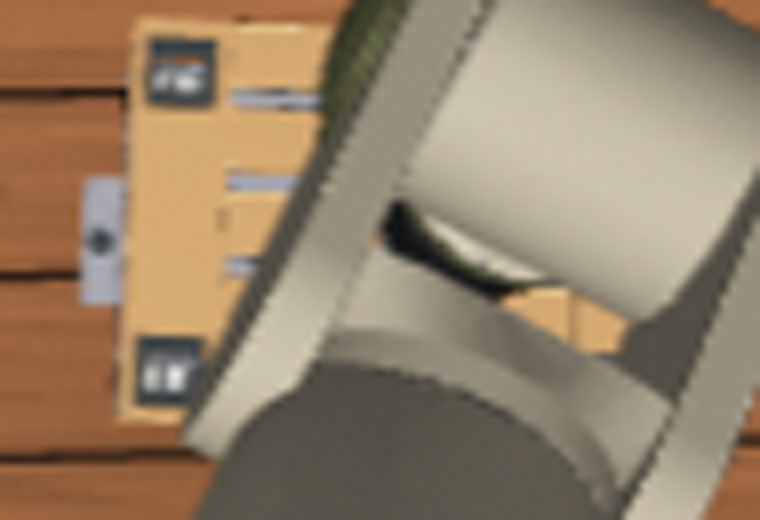

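```bash
cat >> h.py <<'E'
def fit6(obs,x0):
    def res(q):
        R=Ro.from_euler('xyz',q[3:]).as_matrix();r=[]
        for n,L,uv in obs: r+=list(np.array(px(n,R@np.array(L)+q[:3]))-uv)
        return np.array(r)
    reg=lambda q:np.r_[res(q),np.array(q[3:5])*15]
    s=least_squares(reg,x0);return s.x,res(s.x).reshape(-1,2)
E
python3 - <<'E'
from h import *
S=lambda U,V:np.array([(U+.5)/5.6-.5+235,(V+.5)/5.6-.5+185])
T=lambda U,V:np.array([(U+.5)/8-.5+270,(V+.5)/8-.5+140])
z=.008
o=[('side',(-.055,.082,z),S(147,139)),('side',(-.055,-.082,z),S(226,383)),('side',(.055,-.082,z),S(458,348)),('top',(.055,.082,z),T(182,72)),('top',(-.055,.082,z),T(171,371))]
q,r=fit6(o,[.57,-.184,.07,0,0,-.06]);print(q.round(4),r.round(1).tolist())
E
```

```text
[ 0.5707 -0.1854  0.0673  0.0054 -0.0092 -0.0666] [[0.2, 0.0], [0.1, -0.1], [-0.1, 0.0], [-0.0, 0.1], [-0.0, 0.1]]
```

step_arm --pt "0.5 0.15 -0.03 -0.002 0" --pt "0.8 0 0 0 0" --pt "0 0 0 0 0" --pt "0 0 0 0 0"

```text
time: 7.48
tool_pos: [0.5699, -0.1841, 0.0783]
eef_rot: [2.732, 1.571, 2.668]
force: [0.7, 0.2, -3.1]
grip_width: 0.0088
```

Run:
```python
from h import *
plan(.5695,-.184,.0645,-.0644)
```

```text
t 7.47 pos [ 0.5699 -0.1841  0.0783] x-axis [-0.  0. -1.] zaxis yaw -0.064 shift cm [ 1.376  0.006 -0.041] turn 0.0004 q6 -0.446 F [ 0.7  0.2 -3.1] w 0.0088
```

Alignment is good, so I'm lowering while watching the force.

step_arm --pt "0.4 0 -0.02 0 0" --pt "0.3 0 0 0 0" --pt "0.2 0 0 0 0" --pt "0 0 0 0 0"

```text
time: 7.98
tool_pos: [0.5696, -0.184, 0.0691]
eef_rot: [2.76, 1.57, 2.696]
force: [-0.7, -1.6, -2.4]
grip_width: 0.0087
```

step_arm --pt "0.2 0 0 0 0" --pt "0 0 0 0 0"

```text
time: 8.22
tool_pos: [0.5697, -0.184, 0.0672]
eef_rot: [2.917, 1.571, 2.853]
force: [-0.6, -0.6, -2.2]
grip_width: 0.0086
```

step_arm --pt "0.15 0 0 0 0" --pt "0 0 0 0 0"

```text
time: 8.48
tool_pos: [0.5698, -0.1842, 0.0659]
eef_rot: [-0.739, 1.57, -0.803]
force: [-0.0, -0.6, -2.5]
grip_width: 0.0085
```

step_arm --pt "0.15 0 0 0 0" --pt "0 0 0 0 0"

```text
time: 8.72
tool_pos: [0.5698, -0.1843, 0.0645]
eef_rot: [-0.78, 1.57, -0.845]
force: [-0.0, -1.2, -1.7]
grip_width: 0.0088
```

step_arm --pt "0.1 0 0 0 0" --pt "0 0 0 0 0"

```text
time: 8.98
tool_pos: [0.5699, -0.1844, 0.0636]
eef_rot: [-0.732, 1.57, -0.796]
force: [-0.6, -2.7, 1.9]
grip_width: 0.0087
```

Run:
```python
from h import *
plan(.5695,-.184,.0645,-.0644)
snap('side','s4')
a=cv2.imread('pics/s4.png')[185:290,235:340]
cv2.imwrite('pics/s4c.png',cv2.resize(a,None,fx=5.6,fy=5.6,interpolation=cv2.INTER_CUBIC))
```

```text
t 8.97 pos [ 0.5699 -0.1844  0.0636] x-axis [ 0.001 -0.001 -1.   ] zaxis yaw -0.0641 shift cm [-0.094  0.035 -0.04 ] turn 0.0003 q6 -0.446 F [-0.6 -2.7  1.9] w 0.0087
```

View pics/s4c.png

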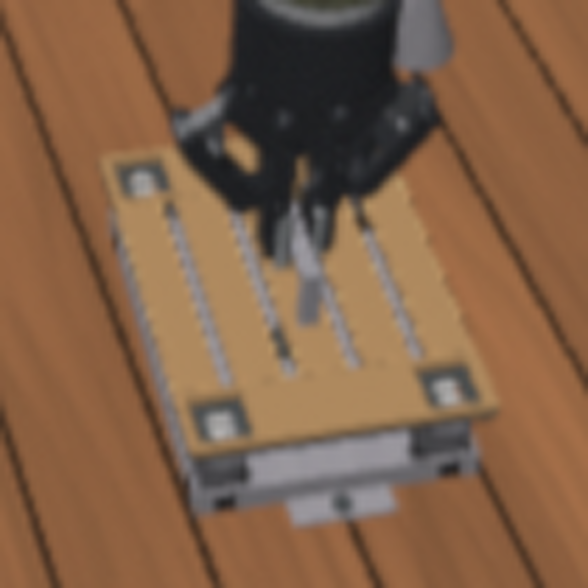

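White post tips show in all three visible slots, at crop (143,180), (218,420) and (447,390). The cover is touching, so I'm releasing it.

step_arm --pt "0 0.03 0 0 0" --pt "0 0 0 0 4" --pt "0 0 0 0 4" --pt "0 0 0 0 4" --pt "0 0 0 0 4"

```text
time: 9.65
tool_pos: [0.5697, -0.1836, 0.0632]
eef_rot: [2.253, 1.57, 2.189]
force: [0.1, 0.6, -0.8]
grip_width: 0.0401
```

step_arm --pt "-1 0 0 0 4" --pt "-4 0 0 0 4" --pt "-4 0 0 0 0" --pt "0 0 0 0 0"

```text
time: 10.15
tool_pos: [0.5709, -0.1844, 0.1572]
eef_rot: [-0.439, 1.564, -0.503]
force: [0.8, -0.1, 0.5]
grip_width: 0.0039
```

Run:
```python
from h import *
plan(.57,-.184,.15,-.0644)
snap('side','s5');snap('top','t5')
a=cv2.imread('pics/s5.png')[185:290,235:340]
cv2.imwrite('pics/s5c.png',cv2.resize(a,None,fx=5.6,fy=5.6,interpolation=cv2.INTER_CUBIC))
a=cv2.imread('pics/t5.png')[140:205,270:365]
cv2.imwrite('pics/t5c.png',cv2.resize(a,None,fx=8,fy=8,interpolation=cv2.INTER_CUBIC))
```

```text
t 10.15 pos [ 0.5709 -0.1844  0.1572] x-axis [ 0.006 -0.003 -1.   ] zaxis yaw -0.0639 shift cm [ 0.721  0.031 -0.102] turn 0.0005 q6 -0.446 F [ 0.8 -0.1  0.5] w 0.0039
```

View pics/s5c.png

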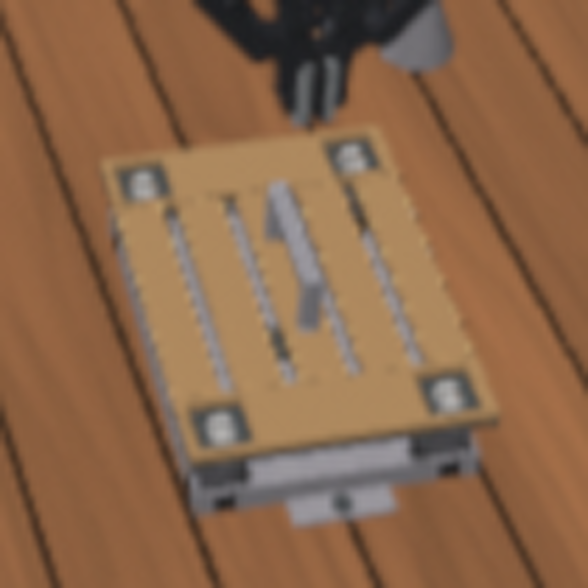

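View pics/t5c.png

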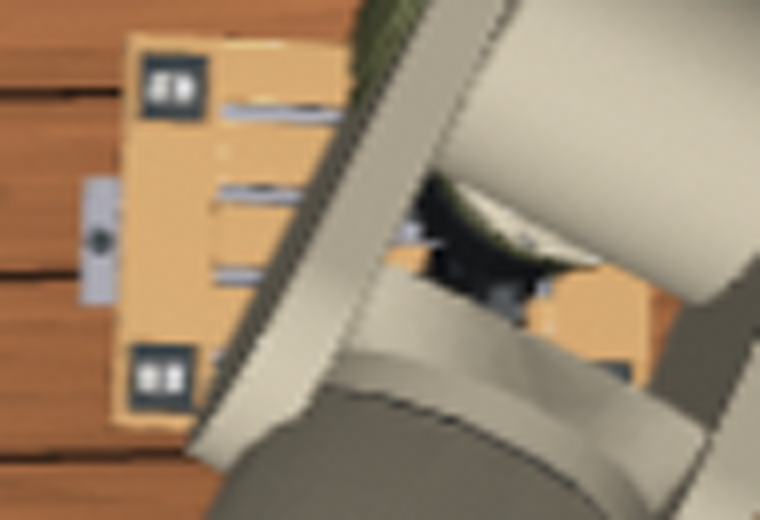

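All four post tips now stand centred in their slots. Next come the press points.

```bash
cat >> h.py <<'E'
def cor(sx,sy):
    y=-.0644;c,s=np.cos(y),np.sin(y);a,b=sx*.055,sy*.054
    return .570+c*a-s*b,-.184+s*a+c*b
E
python3 - <<'E'
from h import *
for s in((1,1),(1,-1),(-1,-1),(-1,1)):
    print(s,np.round(cor(*s),4)); plan(*cor(*s),.056,-.0644)
E
```

```text
(1, 1) [ 0.6284 -0.1337]
t 10.25 pos [ 0.5696 -0.1836  0.1536] x-axis [ 0. -0. -1.] zaxis yaw -0.064 shift cm [9.764 5.365 5.543] turn 0.0004 q6 -0.446 F [-0.3  0.2 -1.2] w 0.0
(1, -1) [ 0.6214 -0.2414]
t 10.25 pos [ 0.5696 -0.1836  0.1536] x-axis [ 0. -0. -1.] zaxis yaw -0.064 shift cm [ 9.766 -5.435  5.538] turn 0.0004 q6 -0.446 F [-0.3  0.2 -1.2] w 0.0
(-1, -1) [ 0.5116 -0.2343]
t 10.25 pos [ 0.5696 -0.1836  0.1536] x-axis [ 0. -0. -1.] zaxis yaw -0.064 shift cm [ 9.761 -5.43  -5.462] turn 0.0004 q6 -0.446 F [-0.3  0.2 -1.2] w 0.0
(-1, 1) [ 0.5186 -0.1266]
t 10.25 pos [ 0.5696 -0.1836  0.1536] x-axis [ 0. -0. -1.] zaxis yaw -0.064 shift cm [ 9.76   5.37  -5.457] turn 0.0004 q6 -0.446 F [-0.3  0.2 -1.2] w 0.0
```

step_arm --pt "0 2.7 2.8 0 0" --pt "1 2.7 2.7 0 0" --pt "4 0 0 0 0" --pt "3.5 0 0 0 0" --pt "1 0 0 0 0" --pt "0 0 0 0 0" --pt "0 0 0 0 0"

```text
time: 11.12
tool_pos: [0.6287, -0.1337, 0.0597]
eef_rot: [-0.328, 1.568, -0.392]
force: [-0.8, 0.2, 1.3]
grip_width: 0.0002
```

Run:
```python
from h import *
plan(*cor(1,1),.048,-.0644)
```

```text
t 11.12 pos [ 0.6287 -0.1337  0.0597] x-axis [ 0.002 -0.001 -1.   ] zaxis yaw -0.0641 shift cm [ 1.174  0.005 -0.032] turn 0.0003 q6 -0.329 F [-0.8  0.2  1.3] w 0.0002
```

step_arm --pt "0.5 0 0 0 0" --pt "0.3 0 0 0 0" --pt "0 0 0 0 0"

```text
time: 11.5
tool_pos: [0.6279, -0.1333, 0.0501]
eef_rot: [2.834, 1.57, 2.769]
force: [0.8, 0.3, 0.6]
grip_width: -0.0001
```

step_arm --pt "0.15 0 0 0 0" --pt "0 0 0 0 0"

```text
time: 11.75
tool_pos: [0.628, -0.1334, 0.0488]
eef_rot: [3.095, 1.571, 3.031]
force: [-0.3, -0.2, -0.1]
grip_width: 0.0001
```

step_arm --pt "0.15 0 0 0 0" --pt "0 0 0 0 0"

```text
time: 12.0
tool_pos: [0.6281, -0.1334, 0.0474]
eef_rot: [-0.094, 1.571, -0.158]
force: [0.9, 0.3, 0.7]
grip_width: 0.0001
```

step_arm --pt "0.15 0 0 0 0" --pt "0 0 0 0 0"

```text
time: 12.25
tool_pos: [0.6282, -0.1334, 0.046]
eef_rot: [-0.127, 1.57, -0.191]
force: [-0.3, -0.2, 2.1]
grip_width: -0.0
```

step_arm --pt "0.15 0 0 0 0" --pt "0 0 0 0 0"

```text
time: 12.5
tool_pos: [0.6283, -0.1334, 0.0445]
eef_rot: [-0.166, 1.57, -0.23]
force: [0.7, 0.6, 4.1]
grip_width: 0.0
```

step_arm --pt "0.1 0 0 0 0" --pt "0 0 0 0 0"

```text
time: 12.75
tool_pos: [0.6283, -0.1334, 0.0436]
eef_rot: [-0.133, 1.57, -0.197]
force: [1.0, 0.7, 5.5]
grip_width: -0.0001
```

step_arm --pt "0.1 0 0 0 0" --pt "0 0 0 0 0"

```text
time: 13.0
tool_pos: [0.6284, -0.1334, 0.0428]
eef_rot: [-0.127, 1.57, -0.191]
force: [0.5, 1.7, 6.5]
grip_width: -0.0002
```

step_arm --pt "0.1 0 0 0 0" --pt "0 0 0 0 0"

```text
time: 13.25
tool_pos: [0.6285, -0.1333, 0.042]
eef_rot: [-0.135, 1.569, -0.199]
force: [0.9, 1.7, 7.0]
grip_width: -0.0002
```

step_arm --pt "0.1 0 0 0 0" --pt "0 0 0 0 0"

```text
time: 13.5
tool_pos: [0.6285, -0.1333, 0.0411]
eef_rot: [-0.161, 1.569, -0.225]
force: [0.2, 1.3, 8.1]
grip_width: 0.0001
```

step_arm --pt "0.1 0 0 0 0" --pt "0 0 0 0 0"

```text
time: 13.75
tool_pos: [0.6286, -0.1333, 0.0403]
eef_rot: [-0.153, 1.569, -0.217]
force: [-0.5, 2.3, 9.2]
grip_width: -0.0002
```

step_arm --pt "0.1 0 0 0 0" --pt "0 0 0 0 0"

```text
time: 14.0
tool_pos: [0.6286, -0.1333, 0.0395]
eef_rot: [-0.15, 1.569, -0.214]
force: [-0.5, 1.8, 11.5]
grip_width: 0.0
```

step_arm --pt "0.05 0 0 0 0" --pt "0 0 0 0 0"

```text
time: 14.25
tool_pos: [0.6287, -0.1333, 0.0391]
eef_rot: [-0.168, 1.568, -0.232]
force: [-0.0, 2.3, 10.6]
grip_width: 0.0
```

step_arm --pt "0.05 0 0 0 0" --pt "0 0 0 0 0"

```text
time: 14.5
tool_pos: [0.6283, -0.1334, 0.0376]
eef_rot: [-0.249, 1.57, -0.313]
force: [1.1, 1.4, 6.5]
grip_width: 0.0003
```

step_arm --pt "0.05 0 0 0 0" --pt "0 0 0 0 0"

```text
time: 14.75
tool_pos: [0.6283, -0.1334, 0.0373]
eef_rot: [-0.185, 1.57, -0.249]
force: [0.1, 2.0, 7.0]
grip_width: 0.0001
```

step_arm --pt "-0.5 0 0 0 0" --pt "-2.5 0 0 0 0" --pt "0 0 0 0 0"

```text
time: 15.12
tool_pos: [0.6285, -0.1337, 0.0679]
eef_rot: [-0.417, 1.569, -0.481]
force: [-0.2, -1.2, 0.3]
grip_width: -0.0001
```

Run:
```python
from h import *
plan(*cor(1,-1),.0597,-.0644)
snap('side','s6')
a=cv2.imread('pics/s6.png')[185:290,235:340]
cv2.imwrite('pics/s6c.png',cv2.resize(a,None,fx=5.6,fy=5.6,interpolation=cv2.INTER_CUBIC))
```

```text
t 15.12 pos [ 0.6285 -0.1337  0.0679] x-axis [ 0.002 -0.001 -1.   ] zaxis yaw -0.064 shift cm [  0.83  -10.796  -0.022] turn 0.0004 q6 -0.329 F [-0.2 -1.2  0.3] w -0.0001
```

View pics/s6c.png

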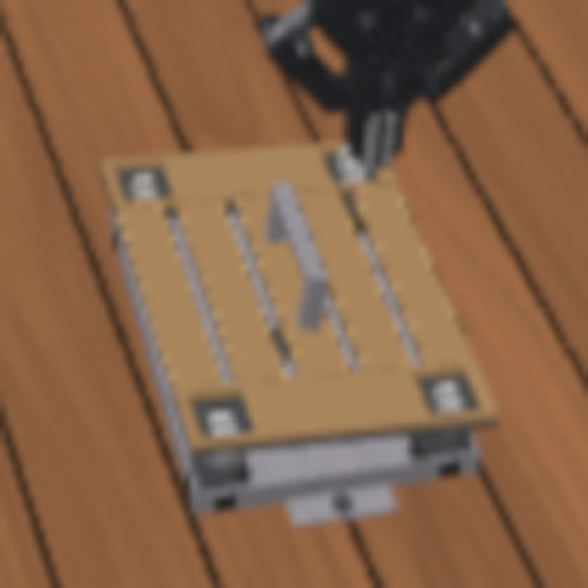

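step_arm --pt "0 -5.4 0 0 0" --pt "0 -5.4 0 0 0" --pt "0.7 0 0 0 0" --pt "1.1 0 0 0 0" --pt "0 0 0 0 0"

```text
time: 15.8
tool_pos: [0.6206, -0.2395, 0.047]
eef_rot: [2.629, 1.567, 2.566]
force: [-0.2, 0.6, 0.1]
grip_width: -0.0002
```

Run:
```python
from h import *
plan(*cor(1,-1),.048,-.0644)
```

```text
t 15.8 pos [ 0.6206 -0.2395  0.047 ] x-axis [-0.003  0.002 -1.   ] zaxis yaw -0.0627 shift cm [-0.098 -0.191  0.097] turn 0.0017 q6 -0.483 F [-0.2  0.6  0.1] w -0.0002
```

step_arm --pt "0 -0.1 0 0 0" --pt "0 0 0 0 0"

```text
time: 16.05
tool_pos: [0.6214, -0.2417, 0.0492]
eef_rot: [-0.528, 1.57, -0.592]
force: [-0.1, 1.1, -0.3]
grip_width: -0.0001
```

step_arm --pt "0.15 0 0 0 0" --pt "0.1 0 0 0 0" --pt "0 0 0 0 0"

```text
time: 16.42
tool_pos: [0.621, -0.2421, 0.0462]
eef_rot: [2.616, 1.571, 2.552]
force: [0.2, 0.2, -0.6]
grip_width: -0.0001
```

step_arm --pt "0.2 0 0 0 0" --pt "0 0 0 0 0"

```text
time: 16.68
tool_pos: [0.6212, -0.2423, 0.0444]
eef_rot: [-0.58, 1.57, -0.644]
force: [-0.1, -0.4, 1.0]
grip_width: 0.0
```

step_arm --pt "0.15 0 0 0 0" --pt "0 0 0 0 0"

```text
time: 16.92
tool_pos: [0.6212, -0.2423, 0.043]
eef_rot: [-0.604, 1.57, -0.668]
force: [0.1, -0.1, 2.7]
grip_width: -0.0002
```

step_arm --pt "0.15 0 0 0 0" --pt "0 0 0 0 0"

```text
time: 17.18
tool_pos: [0.6213, -0.2423, 0.0415]
eef_rot: [-0.554, 1.57, -0.619]
force: [0.9, -0.7, 4.1]
grip_width: -0.0002
```

step_arm --pt "0.15 0 0 0 0" --pt "0 0 0 0 0"

```text
time: 17.42
tool_pos: [0.6213, -0.2424, 0.0403]
eef_rot: [-0.592, 1.57, -0.656]
force: [0.4, -1.0, 6.8]
grip_width: 0.0001
```

step_arm --pt "0.15 0 0 0 0" --pt "0 0 0 0 0"

```text
time: 17.68
tool_pos: [0.6215, -0.2425, 0.0391]
eef_rot: [-0.558, 1.569, -0.622]
force: [-0.7, 0.4, 7.6]
grip_width: 0.0002
```

step_arm --pt "0.1 0 0 0 0" --pt "0 0 0 0 0"

```text
time: 17.92
tool_pos: [0.6215, -0.2425, 0.0383]
eef_rot: [-0.563, 1.569, -0.627]
force: [0.2, 0.2, 9.5]
grip_width: 0.0001
```

step_arm --pt "0.1 0 0 0 0" --pt "0 0 0 0 0"

```text
time: 18.18
tool_pos: [0.6212, -0.2423, 0.0366]
eef_rot: [-0.621, 1.57, -0.685]
force: [1.0, -1.6, 4.5]
grip_width: 0.0001
```

step_arm --pt "0.1 0 0 0 0" --pt "0 0 0 0 0"

```text
time: 18.42
tool_pos: [0.6213, -0.2424, 0.0359]
eef_rot: [-0.598, 1.57, -0.662]
force: [-0.1, -0.9, 7.4]
grip_width: 0.0001
```

step_arm --pt "-0.5 0 0 0 0" --pt "-3 0 0 0 0" --pt "0 0 -5.5 0 0" --pt "0 0 -5.5 0 0" --pt "0 0 0 0 0"

```text
time: 19.05
tool_pos: [0.5074, -0.2336, 0.0697]
eef_rot: [2.569, 1.565, 2.503]
force: [0.9, -0.6, 0.0]
grip_width: -0.0001
```

Run:
```python
from h import *
plan(*cor(-1,-1),.052,-.0644)
snap('side','s7')
a=cv2.imread('pics/s7.png')[185:290,235:340]
cv2.imwrite('pics/s7c.png',cv2.resize(a,None,fx=5.6,fy=5.6,interpolation=cv2.INTER_CUBIC))
```

```text
t 19.05 pos [ 0.5074 -0.2336  0.0697] x-axis [-0.005  0.003 -1.   ] zaxis yaw -0.0656 shift cm [ 1.768 -0.052  0.432] turn -0.0012 q6 -0.578 F [ 0.9 -0.6  0. ] w -0.0001
```

View pics/s7c.png

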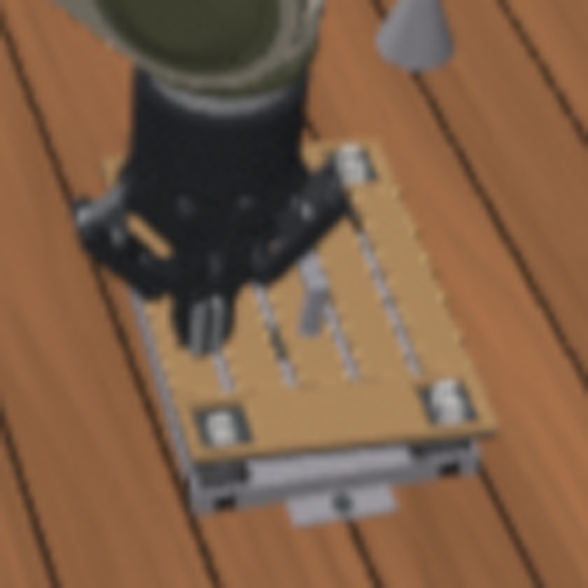

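Both far-side posts stand through at crop (350,165) and (447,402). Third corner next.

step_arm --pt "0.8 0 0.15 0 0" --pt "0.7 0 0 0 0" --pt "0 0 0 0 0"

```text
time: 19.48
tool_pos: [0.513, -0.2349, 0.0542]
eef_rot: [2.557, 1.569, 2.493]
force: [0.0, 0.3, 0.9]
grip_width: 0.0002
```

Run:
```python
from h import *
plan(*cor(-1,-1),.048,-.0644)
```

```text
t 19.48 pos [ 0.513  -0.2349  0.0542] x-axis [-0.001  0.001 -1.   ] zaxis yaw -0.0635 shift cm [ 0.623  0.05  -0.137] turn 0.0009 q6 -0.576 F [0.  0.3 0.9] w 0.0002
```

step_arm --pt "0.3 0 0 0 0" --pt "0.2 0 0 0 0" --pt "0 0 0 0 0"

```text
time: 19.85
tool_pos: [0.5128, -0.2352, 0.0502]
eef_rot: [2.781, 1.571, 2.717]
force: [0.5, -0.6, -1.1]
grip_width: -0.0
```

step_arm --pt "0.2 0 0 0 0" --pt "0 0 0 0 0"

```text
time: 20.1
tool_pos: [0.5128, -0.2352, 0.0483]
eef_rot: [2.481, 1.571, 2.417]
force: [-0.1, 0.0, -0.8]
grip_width: 0.0001
```

step_arm --pt "0.2 0 0 0 0" --pt "0 0 0 0 0"

```text
time: 20.35
tool_pos: [0.5128, -0.2353, 0.0464]
eef_rot: [-0.724, 1.571, -0.788]
force: [-0.1, -0.0, 1.5]
grip_width: 0.0004
```

step_arm --pt "0.15 0 0 0 0" --pt "0 0 0 0 0"

```text
time: 20.6
tool_pos: [0.5128, -0.2353, 0.0449]
eef_rot: [-0.882, 1.57, -0.946]
force: [-0.1, 0.4, 3.2]
grip_width: 0.0002
```

step_arm --pt "0.15 0 0 0 0" --pt "0 0 0 0 0"

```text
time: 20.85
tool_pos: [0.5129, -0.2354, 0.0435]
eef_rot: [-0.901, 1.57, -0.965]
force: [-1.3, 0.5, 4.3]
grip_width: 0.0002
```

step_arm --pt "0.15 0 0 0 0" --pt "0 0 0 0 0"

```text
time: 21.1
tool_pos: [0.5129, -0.2354, 0.0422]
eef_rot: [-0.882, 1.57, -0.946]
force: [-1.4, -0.6, 7.2]
grip_width: 0.0002
```

step_arm --pt "0.15 0 0 0 0" --pt "0 0 0 0 0"

```text
time: 21.35
tool_pos: [0.5129, -0.2355, 0.0409]
eef_rot: [-0.866, 1.57, -0.93]
force: [-2.1, 0.8, 8.0]
grip_width: -0.0
```

step_arm --pt "0.1 0 0 0 0" --pt "0 0 0 0 0"

```text
time: 21.6
tool_pos: [0.5129, -0.2355, 0.04]
eef_rot: [-0.86, 1.57, -0.924]
force: [-1.8, -0.3, 9.8]
grip_width: 0.0002
```

step_arm --pt "0.1 0 0 0 0" --pt "0 0 0 0 0"

```text
time: 21.85
tool_pos: [0.513, -0.2355, 0.0392]
eef_rot: [-0.785, 1.569, -0.849]
force: [-4.2, -0.1, 11.2]
grip_width: 0.0001
```

step_arm --pt "0.1 0 0 0 0" --pt "0 0 0 0 0"

```text
time: 22.1
tool_pos: [0.513, -0.2356, 0.0384]
eef_rot: [-0.775, 1.569, -0.839]
force: [-2.4, 0.9, 13.9]
grip_width: 0.0001
```

step_arm --pt "0.05 0 0 0 0" --pt "0 0 0 0 0"

```text
time: 22.35
tool_pos: [0.513, -0.2356, 0.0377]
eef_rot: [-0.78, 1.569, -0.844]
force: [-2.9, -0.7, 7.1]
grip_width: 0.0001
```

step_arm --pt "0.05 0 0 0 0" --pt "0 0 0 0 0"

```text
time: 22.6
tool_pos: [0.513, -0.2356, 0.0369]
eef_rot: [-0.821, 1.57, -0.885]
force: [-1.4, -0.5, 8.1]
grip_width: -0.0
```

step_arm --pt "0.05 0 0 0 0" --pt "0 0 0 0 0"

```text
time: 22.85
tool_pos: [0.513, -0.2356, 0.0365]
eef_rot: [-0.85, 1.57, -0.914]
force: [-2.5, -1.3, 9.2]
grip_width: -0.0
```

step_arm --pt "-0.5 0 0 0 0" --pt "-2.5 0 0 0 0" --pt "0 5.4 0 0 0" --pt "0 5.4 0 0 0" --pt "0 0 0 0 0" --pt "0 0 0 0 0"

```text
time: 23.6
tool_pos: [0.5198, -0.1276, 0.0657]
eef_rot: [-1.339, 1.571, -1.403]
force: [0.2, -0.2, 0.6]
grip_width: -0.0
```

Run:
```python
from h import *
plan(*cor(-1,1),.05,-.0644)
snap('side','s8')
a=cv2.imread('pics/s8.png')[185:290,235:340]
cv2.imwrite('pics/s8c.png',cv2.resize(a,None,fx=5.6,fy=5.6,interpolation=cv2.INTER_CUBIC))
```

```text
t 23.6 pos [ 0.5198 -0.1276  0.0657] x-axis [ 0. -0. -1.] zaxis yaw -0.0636 shift cm [ 1.575  0.096 -0.131] turn 0.0008 q6 -0.398 F [ 0.2 -0.2  0.6] w -0.0
```

View pics/s8c.png

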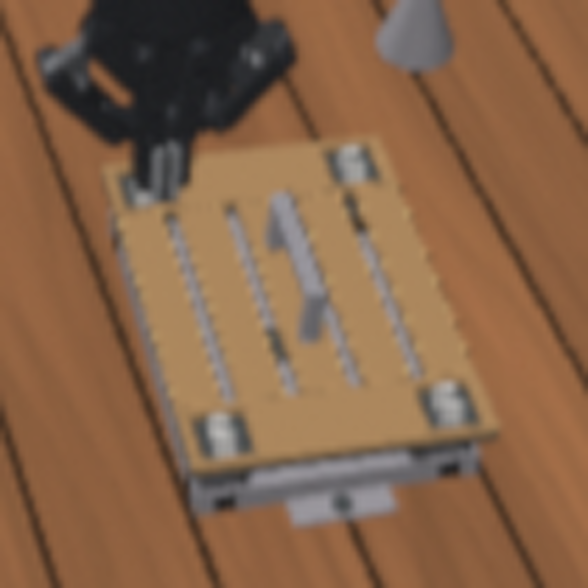

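Three are through. Last corner, with a 1 mm sideways correction.

step_arm --pt "0.8 0.1 -0.1 0 0" --pt "0.7 0 0 0 0" --pt "0 0 0 0 0"

```text
time: 24.02
tool_pos: [0.5183, -0.1266, 0.05]
eef_rot: [2.746, 1.569, 2.681]
force: [-0.3, -0.2, 0.8]
grip_width: -0.0001
```

step_arm --pt "0.2 0 0 0 0" --pt "0 0 0 0 0"

```text
time: 24.28
tool_pos: [0.5188, -0.1264, 0.0488]
eef_rot: [-0.819, 1.571, -0.883]
force: [-0.6, -0.3, 0.4]
grip_width: -0.0001
```

step_arm --pt "0.2 0 0 0 0" --pt "0 0 0 0 0"

```text
time: 24.52
tool_pos: [0.5187, -0.1263, 0.0468]
eef_rot: [2.733, 1.571, 2.669]
force: [0.2, -0.7, -0.3]
grip_width: 0.0001
```

step_arm --pt "0.2 0 0 0 0" --pt "0 0 0 0 0"

```text
time: 24.78
tool_pos: [0.5187, -0.1263, 0.0447]
eef_rot: [2.755, 1.571, 2.691]
force: [0.9, 0.4, 0.7]
grip_width: 0.0001
```

step_arm --pt "0.2 0 0 0 0" --pt "0 0 0 0 0"

```text
time: 25.02
tool_pos: [0.5188, -0.1264, 0.0428]
eef_rot: [0.198, 1.571, 0.134]
force: [0.2, -0.6, 0.5]
grip_width: -0.0003
```

step_arm --pt "0.15 0 0 0 0" --pt "0 0 0 0 0"

```text
time: 25.28
tool_pos: [0.5188, -0.1263, 0.0414]
eef_rot: [0.994, 1.571, 0.93]
force: [-1.3, 1.2, 2.5]
grip_width: 0.0003
```

step_arm --pt "0.15 0 0 0 0" --pt "0 0 0 0 0"

```text
time: 25.52
tool_pos: [0.5188, -0.1263, 0.04]
eef_rot: [0.071, 1.571, 0.007]
force: [-2.2, 0.4, 6.0]
grip_width: -0.0001
```

step_arm --pt "0.15 0 0 0 0" --pt "0 0 0 0 0"

```text
time: 25.78
tool_pos: [0.5189, -0.1263, 0.0387]
eef_rot: [-0.063, 1.57, -0.127]
force: [-1.0, 2.0, 6.7]
grip_width: 0.0
```

step_arm --pt "0.1 0 0 0 0" --pt "0 0 0 0 0"

```text
time: 26.02
tool_pos: [0.5189, -0.1263, 0.0378]
eef_rot: [-0.108, 1.57, -0.172]
force: [-1.1, 1.4, 9.0]
grip_width: -0.0003
```

step_arm --pt "0.1 0 0 0 0" --pt "0 0 0 0 0"

```text
time: 26.28
tool_pos: [0.5189, -0.1263, 0.037]
eef_rot: [-0.17, 1.57, -0.234]
force: [-1.7, 2.0, 10.7]
grip_width: -0.0001
```

step_arm --pt "0.05 0 0 0 0" --pt "0 0 0 0 0"

```text
time: 26.52
tool_pos: [0.519, -0.1263, 0.0366]
eef_rot: [-0.191, 1.57, -0.255]
force: [-2.4, 1.5, 11.1]
grip_width: -0.0004
```

step_arm --pt "0.05 0 0 0 0" --pt "0 0 0 0 0"

```text
time: 26.78
tool_pos: [0.5189, -0.1263, 0.0355]
eef_rot: [-0.193, 1.57, -0.257]
force: [0.2, 1.6, 6.4]
grip_width: 0.0002
```

step_arm --pt "0.05 0 0 0 0" --pt "0 0 0 0 0"

```text
time: 27.02
tool_pos: [0.5189, -0.1263, 0.0351]
eef_rot: [-0.124, 1.57, -0.188]
force: [-1.0, 1.6, 6.8]
grip_width: 0.0
```

step_arm --pt "0.05 0 0 0 0" --pt "0 0 0 0 0"

```text
time: 27.28
tool_pos: [0.519, -0.1264, 0.0347]
eef_rot: [-0.194, 1.57, -0.258]
force: [-2.3, 1.3, 7.5]
grip_width: 0.0001
```

step_arm --pt "-0.5 0 0 0 0" --pt "-3 0 0 0 0" --pt "-6 0 0 0 0" --pt "-6 0 0 0 0" --pt "-3 3 0 0 0" --pt "0 5.5 0 0 0" --pt "0 5.5 0 0 0" --pt "0 5.5 0 0 0"

```text
time: 28.28
tool_pos: [0.5311, 0.0698, 0.2193]
eef_rot: [-2.311, 1.571, -2.375]
force: [-0.3, -0.7, -0.2]
grip_width: 0.0005
```

step_arm --pt "0 5.5 0 0 0" --pt "0 0 0 0 0" --pt "0 0 0 0 0"

```text
time: 28.65
tool_pos: [0.5347, 0.1228, 0.2191]
eef_rot: [-2.38, 1.57, -2.444]
force: [-0.4, -1.1, -0.2]
grip_width: -0.0002
```

Run:
```python
from h import *
plan(.5,.2,.2,0)
snap('side','s9');snap('top','t9')
a=cv2.imread('pics/s9.png')[195:290,235:340]
cv2.imwrite('pics/s9c.png',cv2.resize(a,None,fx=6,fy=6,interpolation=cv2.INTER_CUBIC))
a=cv2.imread('pics/t9.png')[140:205,270:365]
cv2.imwrite('pics/t9c.png',cv2.resize(a,None,fx=8,fy=8,interpolation=cv2.INTER_CUBIC))
```

```text
t 28.65 pos [0.5347 0.1228 0.2191] x-axis [-0. -0. -1.] zaxis yaw -0.0638 shift cm [ 1.909  7.484 -3.953] turn -0.0638 q6 0.074 F [-0.4 -1.1 -0.2] w -0.0002
```

View pics/s9c.png

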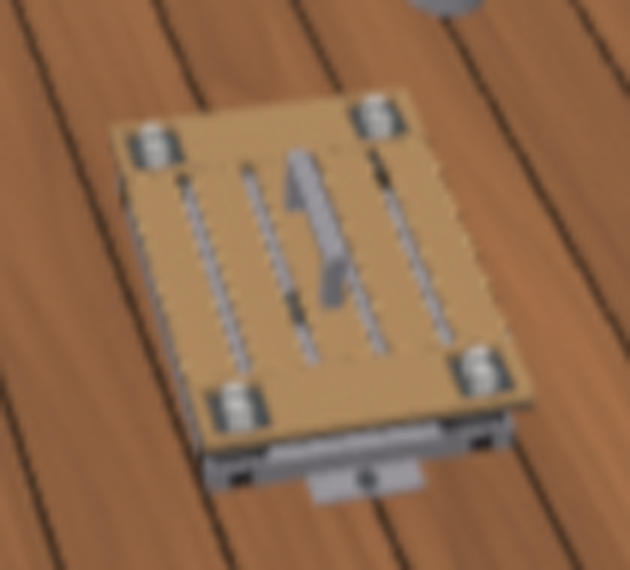

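View pics/t9c.png

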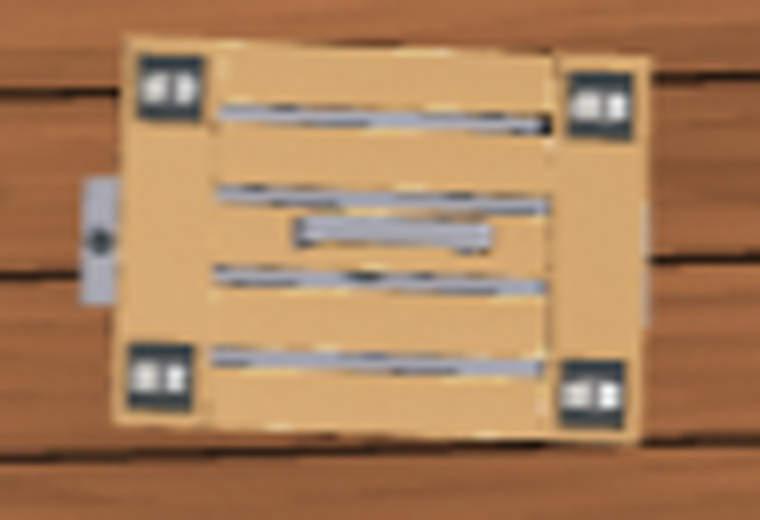

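View pics/s9.png

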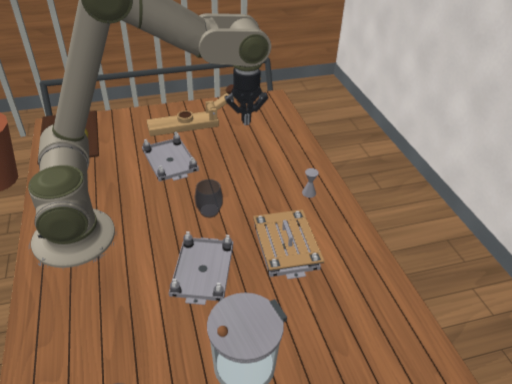

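Run:
```python
from h import *
S=lambda U,V:np.array([(U+.5)/6-.5+235,(V+.5)/6-.5+195])
T=lambda U,V:np.array([(U+.5)/8-.5+270,(V+.5)/8-.5+140])
z=.008
C={'BL':(-.055,.082,z),'BR':(-.055,-.082,z),'TR':(.055,-.082,z),'TL':(.055,.082,z)}
s={'BL':(157,148),'BR':(239,408),'TR':(483,372),'TL':(379,119)}
t={'TL':(171,89),'TR':(600,105),'BL':(161,377),'BR':(593,394)}
o=[('side',C[k],S(*s[k])) for k in C]+[('top',C[k],T(*t[k])) for k in C]
q,r=fit6(o,[.57,-.184,.04,0,0,-.06]);print(q.round(4),r.round(1).tolist())
# per-corner triangulated height
for k in C:
    f=lambda P:np.r_[np.array(px('side',P))-S(*s[k]),np.array(px('top',P))-T(*t[k])]
    print(k,least_squares(f,[.57,-.18,.04]).x.round(4))
```

```text
[ 5.713e-01 -1.856e-01  2.890e-02 -8.000e-04 -3.000e-04 -6.440e-02] [[-0.0, 0.0], [0.1, -0.0], [-0.1, 0.0], [-0.0, -0.0], [-0.0, 0.0], [-0.0, -0.0], [0.1, 0.1], [-0.1, -0.0]]
BL [ 0.5217 -0.1003  0.0369]
BR [ 0.5109 -0.2639  0.037 ]
TR [ 0.6212 -0.2707  0.0367]
TL [ 0.6314 -0.1074  0.0369]
```

Run:
```python
from h import *
for f in('top','side'):
  for q in('glass','jigger','ice_bucket','citrus_press'):
    print(f,q,[(np.round(o['extent']).tolist(),round(o['confidence'],2)) for o in look_for(q,f)][:1])
print(order.sign_off())
```

```text
top glass [([241.0, 215.0, 268.0, 248.0], 0.73)]
top jigger [([246.0, 114.0, 259.0, 134.0], 0.64)]
top ice_bucket [([396.0, 202.0, 474.0, 265.0], 0.76)]
top citrus_press [([64.0, 128.0, 114.0, 277.0], 0.56)]
side glass [([194.0, 177.0, 223.0, 218.0], 0.7)]
side jigger [([302.0, 168.0, 321.0, 197.0], 0.85)]
side ice_bucket [([209.0, 293.0, 290.0, 383.0], 0.68)]
side citrus_press [([254.0, 212.0, 331.0, 269.0], 0.65)]
the job is handed in; nothing more can be done
None
```

The cover is on the farthest tray, all four posts have clicked through, and the job is handed in. It took about 29 s of the 72 s allowed.

- **Tray:** of the three look-alikes, I used the one 0.60 m from the base; the other two are at 0.39 m and 0.43 m.
- **Setting down:** I lowered the cover until all four posts stood in their slots, then let go of the handle.
- **Pressing:** I pressed beside neighbouring corners in turn. Each click showed as a sudden drop in force. The highest reading was about 14 N against the 28 N limit, though force was read only at the end of each small step.
- **Final fit:** measured from both cameras, the four slots are 36.7 to 37.0 mm above the trolley, against 38 mm for fully home. The cover is level, and the 1 mm shortfall is within the calibration error of about 2 mm. All four posts stand through their slots.
- **Bystanders:** the glass, jigger and ice bucket were found within about 2 pixels of where they started in both views. The press matched in the top view. In the side view the network reported the fitted tray as the press, though the press can be seen standing where it was in that picture.

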